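# Close up the label printer after a roll change

## Robot

A 6-joint arm with a two-finger parallel gripper is mounted at the origin on the work surface. World frame = base frame: x ahead of the robot, y to its left, z up, the work surface at z = 0. Lengths are in m, angles in rad, forces in N, time in s.
With the tool pointing down it reaches from about 0.375 to 0.975 m from the base axis. Payload 3.8 kg.
Tool frame: the origin (TCP) lies at the very end of the fingers, on their centre line; the grasp point (between the pads) lies 19 mm behind it (arm.tcp_to_grasp is the z of the grasp point in the tool frame, in m); z points along the fingers, y is the direction in which the jaws open and shut (so a half turn about z gives the same grasp; the last joint's range is limited). The gripper opens to 88 mm and grips with 3 to 60 N. Pads are 18 mm wide; open, the fingers measure 123 mm over their backs; the gripper's body (75 mm by 187 mm) begins 45 mm behind the grasp point.
Start: joints at [1.23, 0.264, 1.604, -0, 1.274, -0.037], TCP at [0.202, 0.644, 0.239] pointing down, gripper open.
Joint ranges: [-2.63, 2.63], [-0.94, 2.18], [0.31, 2.57], [-1.31, 4.45], [0, 2.66], [-2.55, 2.55]. Speed limits (rad/s): [2.57, 2.57, 3.14, 3.14, 3.14, 3.14].

## Interface

Orientations are given as a rotation vector (axis times angle).
In Python, from station import monitor, imaging, order, arm gives the robot as it stands.
- The arm moves only by the tool servo_tool, never from a script. Its argument "targets" is a list of rows, each a list of 3 entries, a list of its own where there are three numbers: the gripper's target within -1 to 1 (shut at 1, half-way at 0, fully open at -1), then the shift along the world's x, y, z in m, then the turn, a rotation vector about the world's x, y, z in degrees. In form: [[jaw, [tx, ty, tz], [ax, ay, az]], ...]. A call has 1 to 5 rows; each row is the pose to reach, as a shift and turn from the pose commanded when the call began; what a row does not reach only later rows make up. A row lasts 1/10 s, in which the tool goes at most 50 mm and 8.59 degrees, less where a joint would pass 70% of its speed; a pose out of reach is approached as far as the arm can. A call with a gripper value outside its range is refused whole. The fingers move at their own pace and stop on an object; "newtons" is the grip in N (left out, the last holds). Time passes only in rows, so rows that repeat a pose let the fingers close. It gives the time, the measured TCP pose, the force and the opening at its end, in the units of the state.
- monitor.state(): the state, without advancing time (a new reading comes with each control period).
- imaging.snapshot(name): name is "scene" or "top" or "wrist"; returns a dict with "frame" (420x560x3 uint8, red, green, blue), "fx", "fy", "cx", "cy" (pixels), "dist" ([k1, k2, p1, p2, k3] as OpenCV has them; the pictures are not rectified), "T" (4x4, takes a point from camera to world coordinates); the wrist camera has in their place "tool_from_camera" (4x4, takes a point from camera to tool coordinates, whose origin is the TCP and whose axes are the flange's). Camera axes: x right, y down, z forward; pixel columns grow to the right and rows downward; lengths in m; the calibration is good to about 2 mm. A picture is of the moment at which its call begins: read the wrist's pose just before it. There is no depth.
- order.sign_off(): hands the job in, once; it reports no verdict.
The state is a dict: "clock": time; "qpos": joint angles; "joint_vel": joint speeds; "joint_torque": joint torques, N m; "tool_pos": TCP position; "tcp_rot": TCP orientation; "contact_force": force on the tool from outside, world axes, zero at the start; "moment": the same for the moment, N m; "gripper_width": opening from 0.0 (shut) to 1.0 (fully open).
Only numpy, scipy, OpenCV 4.12 (cv2) and the standard library are available. Lean on these libraries where they do the work, as an engineer would, in place of code of your own. Each camera call takes 0.05 s, during which the arm holds its last target.

## Task

A fresh roll of labels has just been threaded into the open label printer: fold its raised print-head carriage (the dark flap with the blue press pad) down until it sits fully home, and only then swing the cream top cover fully shut over it. Do it all by light pushes with the fingertips or the outside of the fingers, pinching and lifting nothing, and do not force the parts, slam the cover or bring it down on a carriage that is still raised. Leave the label roll sitting in its well and the other things on the bench where they are.

Things in the scene. Friction and masses are not known exactly. Their poses are not given: they have to be found in the camera images.
- printer: Desktop label printer, cream, fixed to the bench; 270 deep (its x) by 220 wide (its y), lower case 85 high, 168 high with the cover shut. Origin: centre of its underside, on the bench. Its front (label exit) faces its own -x, its rear +x, z up. It is turned so that its front faces more or less to the robot's right. Media well for the label roll: x +15 to +115.
- carriage (a joint): Print-head carriage, the flap: angle in rad, 0 = folded down fully home (pointing to the printer's front, lying level over the label path), about 1.2 to 1.5 = standing up; range 0 to 1.6. Its hinge axis runs along the printer's y. Stiff friction hinge (0.16 N m, no spring): it stays wherever it is left, and about 2 to 4 N at the pad folds it.
- carriage_hinge (a point): Middle of the carriage's hinge axis: printer x +5, y 0, 88 above the bench.
- carriage_pad (a point): Centre of the outer face of the blue press pad (32 by 64) near the carriage's free end. Folded down, it faces up, 68 forward (-x) of the carriage hinge and 45.5 above it; the carriage is 137 wide and ends 88 forward of the hinge. Standing up, the pad faces the printer's rear and the open cover; push it to the printer's front, then down.
- cover (a joint): Top cover: angle in rad, 0 = fully shut, about 1.65 to 1.85 = standing open, leaning back a little; range 0 to 1.92. Hinged at the printer's rear, axis along the printer's y. Stiff friction hinge (0.75 N m, no spring): it stays wherever it is left, and about 3 to 6 N near its front edge swings it.
- cover_hinge (a point): Middle of the cover's hinge axis: printer x +120, y 0, 88 above the bench.
- cover_edge (a point): Middle of the cover's outer top corner, where its flat top meets its front lip: when shut, 215 forward of the cover hinge and 80 above it. The cover is a shell 218 wide and 80 high; its flat top runs back from here (solid for 85, then a window). Open, the flat top faces the printer's rear, this corner about 270 to 300 above the bench; push the flat top near here to the front, then down.
- label_roll_mid (a point): Centre of the white label roll (90 diameter, 104 wide, axis along the printer's y) lying loose in the printer's media well behind the carriage; its top is 102 above the bench. Leave it there.
- marker: Marker pen, white with a blue cap, 128 long (x), 12 thick, lying in front of the printer; origin under its middle. Bystander.
- tape_roll: Roll of brown packing tape lying flat, 100 outside, 76 inside, 48 high, beside the printer on its -y side; origin under its centre. Bystander.
- carton: Small cardboard carton 130 (x) by 90 by 60 high; origin under its centre. Bystander.
- spare_roll: Spare white label roll standing on end, 73 diameter, 104 high; origin under its centre. Bystander.
- scanner: Grey and black hand-held bar-code scanner lying down, about 170 long (x, -70 to +98), 70 wide, 49 high; origin on the bench. Bystander.
- stapler: Green and black desk stapler, 135 long (x), 34 wide, 39 high; origin under its middle. Bystander.
Not all that is in view belongs to the job. Leave any green or yellow look-alike of the part that bears label_roll_mid alone.

How it is judged:
By the outcome, as a careful person would: the job done as asked, in the order asked, and still so for the second after the job is handed in, with the robot touching nothing.
It also fails if it takes over 53 s, if anything falls off the work surface, if the arm or the gripper's body presses on something with over 40 N, if the wrist force passes 120 N, or if a joint passes its speed limit or range.

## Working session

There is one attempt and no reset: what is moved stays moved. The work goes in short steps, Python scripts to look and compute and a tool call to move; the robot and the scene stay as the last step left them, time stands still between calls to the robot, and variables do not carry over. Pictures are saved under pics/ and viewed, and the job is handed in when it is done.

Besides the shell and the picture viewer there is one more tool, called after "Emit:" as name([rows], argument=value, ...), one row to a line, values as JSON. servo_tool: Moves the arm, as the interface text tells. Its arguments: {"type":"object","properties":{"targets":{"type":"array","items":{"type":"array"}},"newtons":{"type":"number"}},"required":["targets"]}

```bash
ls; mkdir -p pics; python3 - <<'E'
from station import monitor, imaging, order, arm
import cv2, numpy as np, pickle
s=monitor.state(); print(s)
for n in("scene","top"):
    d=imaging.snapshot(n); cv2.imwrite(f"pics/{n}0.png",d["frame"][:,:,::-1]); pickle.dump(d,open(f"{n}0.pkl","wb"))
    print(n,d["fx"],d["fy"],d["cx"],d["cy"],d["dist"]);print(np.round(d["T"],3))
E
```

```text
pics
{'clock': 0.0, 'qpos': array([ 1.23010998e+00,  2.64719229e-01,  1.60533040e+00, -4.41777286e-05,
        1.27365798e+00, -3.69173167e-02]), 'joint_vel': array([-0.00122783,  0.00018182, -0.00117487, -0.00098122, -0.00090188,
        0.00036373]), 'joint_torque': array([-1.72933189e-03, -5.02093291e+01, -3.56885004e+01,  7.26793916e-02,
        2.93359347e-02, -1.34876159e-04]), 'tool_pos': array([0.20170516, 0.64344797, 0.23743438]), 'tcp_rot': array([-0.47525262, -3.10507574,  0.0032752 ]), 'contact_force': array([-0.77689255, -0.15859382,  0.68782877]), 'moment': array([ 0.03331766, -0.02475942, -0.05488124]), 'gripper_width': 1.000224334109338}
scene 527.2982890227237 527.2982890227237 283.4641419814928 202.2825806376956 [0.00294715 0.         0.         0.         0.        ]
[[ 0.161  0.83  -0.533  1.293]
 [ 0.987 -0.138  0.084 -0.114]
 [-0.004 -0.54  -0.842  1.355]
 [ 0.     0.     0.     1.   ]]
top 514.8614944669271 514.8614944669271 276.9625495076942 211.7060360439792 [-0.07670919  0.          0.          0.          0.        ]
[[-0.093 -0.973  0.211  0.182]
 [-0.996  0.091 -0.018  0.008]
 [-0.002 -0.212 -0.977  1.662]
 [ 0.     0.     0.     1.   ]]
```

View pics/scene0.png

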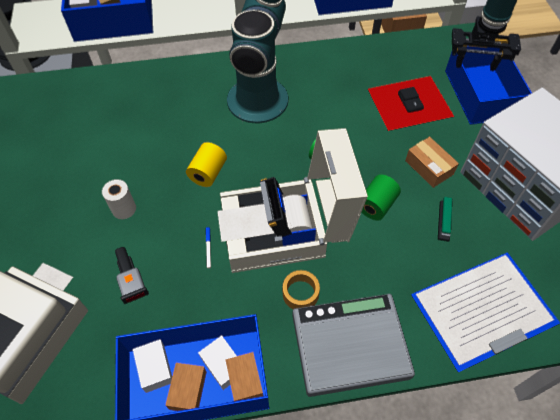

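View pics/top0.png

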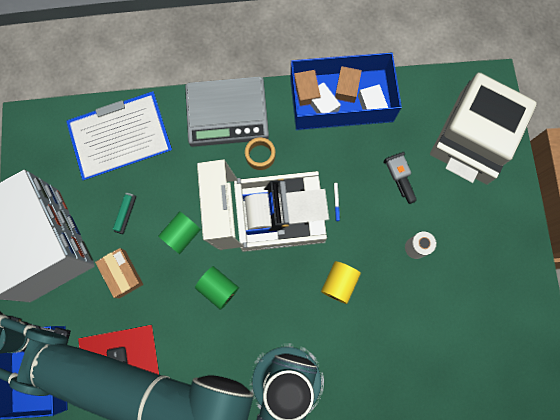

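```bash
cat > h.py <<'E'
import cv2,numpy as np,pickle
def K(d): return np.array([[d["fx"],0,d["cx"]],[0,d["fy"],d["cy"]],[0,0,1]])
def proj(d,P):
    T=np.linalg.inv(d["T"]); r,_=cv2.Rodrigues(T[:3,:3])
    return cv2.projectPoints(np.asarray(P,float).reshape(-1,3),r,T[:3,3],K(d),np.array(d["dist"],float))[0][:,0]
def ray(d,px):
    u=cv2.undistortPoints(np.array(px,float).reshape(-1,1,2),K(d),np.array(d["dist"],float))[:,0]
    v=np.c_[u,np.ones(len(u))]@d["T"][:3,:3].T
    return d["T"][:3,3],v
def onz(d,px,z):
    o,v=ray(d,px); return o+v*((z-o[2])/v[:,2])[:,None]
def tri(d1,p1,d2,p2):
    o1,v1=ray(d1,[p1]);o2,v2=ray(d2,[p2]); v1=v1[0]/np.linalg.norm(v1[0]);v2=v2[0]/np.linalg.norm(v2[0])
    s=np.linalg.lstsq(np.c_[v1,-v2],o2-o1,rcond=None)[0]
    a=o1+s[0]*v1;b=o2+s[1]*v2; return (a+b)/2,np.linalg.norm(a-b)
def load(n): return pickle.load(open(n+".pkl","rb"))
def crop(d,x0,y0,x1,y1,k,fn):
    im=cv2.resize(d["frame"][y0:y1,x0:x1,::-1],None,fx=k,fy=k,interpolation=cv2.INTER_CUBIC)
    for x in range((x0+9)//10*10,x1,10):
        if x%20==0:
            cv2.line(im,((x-x0)*k,0),((x-x0)*k,6),(0,0,255),1);cv2.putText(im,str(x),((x-x0)*k-10,16),0,.35,(0,255,255),1)
    for y in range((y0+9)//10*10,y1,10):
        if y%20==0:
            cv2.line(im,(0,(y-y0)*k),(6,(y-y0)*k),(0,0,255),1);cv2.putText(im,str(y),(8,(y-y0)*k+4),0,.35,(0,255,255),1)
    cv2.imwrite(fn,im)
E
python3 - <<'E'
from h import *
crop(load("scene0"),195,115,385,285,4,"pics/c_scene0.png")
crop(load("top0"),185,140,365,270,4,"pics/c_top0.png")
E
```

```text
(no output)
```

View pics/c_scene0.png

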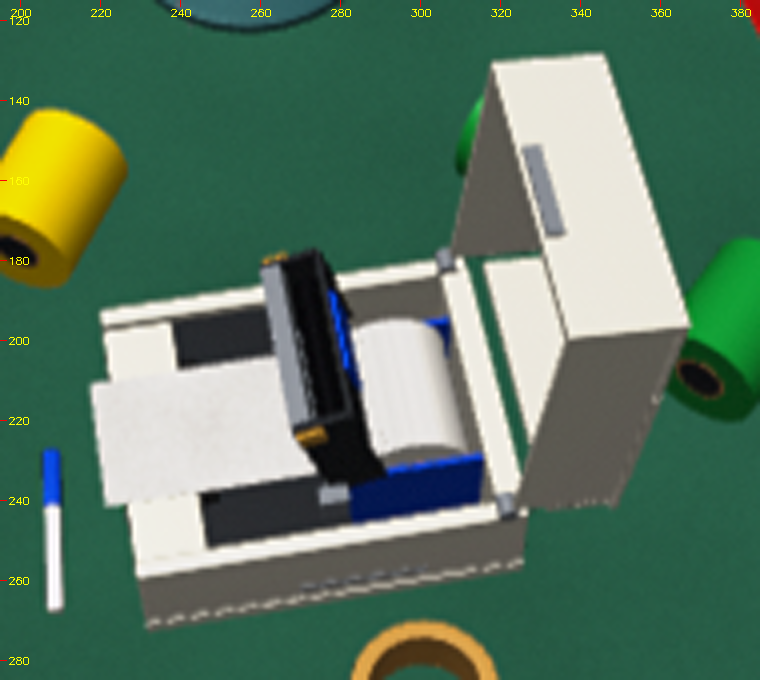

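View pics/c_top0.png

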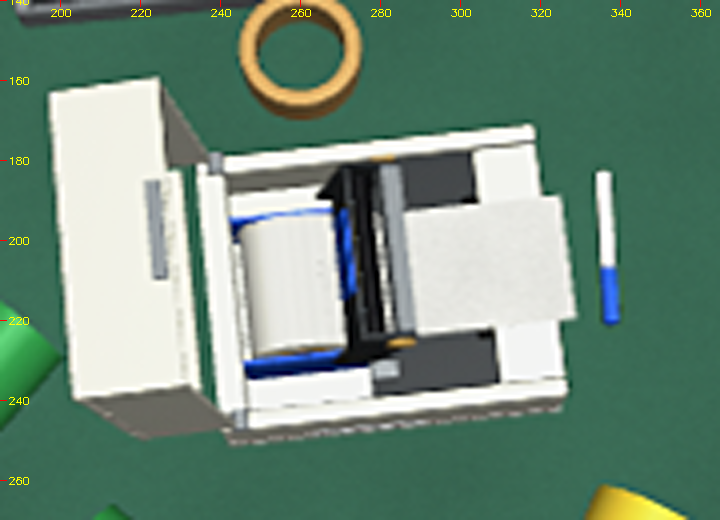

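```bash
cat > m0.py <<'E'
from h import *
s=load("scene0");t=load("top0")
S=lambda x,y:(195+x/4,115+y/4)
Tt=lambda x,y:(185+x/4,140+y/4)
fn,ff,rf=onz(s,[S(100,312),S(135,577),S(525,512)],.085)
tfn,tff=onz(t,[Tt(567,384),Tt(534,126)],.085)
print("front near",fn,tfn);print("front far",ff,tff);print("rear far",rf)
cn=tri(s,S(603,53),t,Tt(75,398));cf=tri(s,S(688,325),t,Tt(50,93));print("edge near",cn,"far",cf)
inn=tri(s,S(492,63),t,Tt(200,385));print("lip bottom near",inn)
cf2=tri(s,S(568,338),t,Tt(157,78));print("lip bottom far",cf2)
E
python3 m0.py
```

```text
front near [ 0.42672259 -0.16352733  0.085     ] [ 0.43193737 -0.16771396  0.085     ]
front far [ 0.64322863 -0.16110321  0.085     ] [ 0.64158438 -0.16507122  0.085     ]
rear far [0.63758623 0.10646387 0.085     ]
edge near (array([0.42025395, 0.18820625, 0.29486749]), np.float64(0.003915632515011616)) far (array([0.63640158, 0.19176391, 0.29362855]), np.float64(0.0025759036579235195))
lip bottom near (array([0.42111016, 0.10831622, 0.30079674]), np.float64(0.014168841357753044))
lip bottom far (array([0.63794592, 0.11657609, 0.30054347]), np.float64(0.003458417311135178))
```

```bash
cat >> m0.py <<'E'
print("pad top end far?",tri(s,S(358,388),t,Tt(338,210)), "near", tri(s,S(330,290),t,Tt(354,300)))
C=np.array([.5337,-.0293]);yaw=np.deg2rad(91)
ux=np.array([np.cos(yaw),np.sin(yaw)]);uy=np.array([-ux[1],ux[0]])
def W(x,y,z): return np.r_[C+ux*x+uy*y,z]
def car(f,u,th,y=0): # f forward,u up when shut
    a=np.arctan2(u,-f)-th;r=np.hypot(f,u);return W(.005+r*np.cos(a),y,.088+r*np.sin(a))
def cov(f,u,th,y=0):
    a=np.arctan2(u,-f)-th;r=np.hypot(f,u);return W(.120+r*np.cos(a),y,.088+r*np.sin(a))
if __name__=="__main__":
    for th in(1.2,1.3,1.4,1.5): print(th,car(.068,.0455,th))
    for n,d in(("scene",s),("top",t)):
        im=d["frame"][:,:,::-1].copy(); im=cv2.resize(im,None,fx=4,fy=4,interpolation=cv2.INTER_CUBIC)
        def dr(P,c):
            for p in proj(d,P): cv2.circle(im,(int(p[0]*4+2),int(p[1]*4+2)),4,c,-1)
        dr([W(x,y,.085) for x in(-.135,.135) for y in(-.11,.11)],(0,0,255))
        dr([cov(.215,.08,1.66,y) for y in(-.109,0,.109)],(255,0,255))
        for th,c in((1.2,(0,255,255)),(1.35,(0,255,0)),(1.5,(0,128,255))):
            dr([car(f,.0455,th,y) for f in(.052,.084) for y in(-.032,.032)],c)
        x0,y0=(195,115) if n=="scene" else (185,140)
        cv2.imwrite(f"pics/ov_{n}.png",im[y0*4:y0*4+600,x0*4:x0*4+720])
E
python3 m0.py
```

```text
front near [ 0.42672259 -0.16352733  0.085     ] [ 0.43193737 -0.16771396  0.085     ]
front far [ 0.64322863 -0.16110321  0.085     ] [ 0.64158438 -0.16507122  0.085     ]
rear far [0.63758623 0.10646387 0.085     ]
edge near (array([0.42025395, 0.18820625, 0.29486749]), np.float64(0.003915632515011616)) far (array([0.63640158, 0.19176391, 0.29362855]), np.float64(0.0025759036579235195))
lip bottom near (array([0.42111016, 0.10831622, 0.30079674]), np.float64(0.014168841357753044))
lip bottom far (array([0.63794592, 0.11657609, 0.30054347]), np.float64(0.003458417311135178))
pad top end far? (array([5.67723767e-01, 4.88081509e-05, 1.62228363e-01]), np.float64(0.005389439518714201)) near (array([ 0.49512359, -0.00633991,  0.17430443]), np.float64(0.003677759029252667))
1.2 [ 0.53330265 -0.00653602  0.16786594]
1.3 [0.53316505 0.00134731 0.16569315]
1.4 [0.53303192 0.00897437 0.16274409]
1.5 [0.53290459 0.01626895 0.1590482 ]
```

```bash
python3 - <<'E'
import cv2
a=cv2.imread("pics/ov_scene.png")[80:520,150:720];b=cv2.imread("pics/ov_top.png")[60:520,0:600]
cv2.imwrite("pics/ovs.png",a);cv2.imwrite("pics/ovt.png",b)
E
```

```text
(no output)
```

View pics/ovs.png

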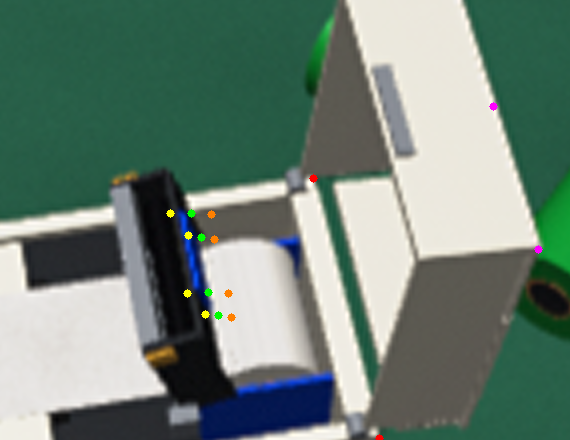

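View pics/ovt.png

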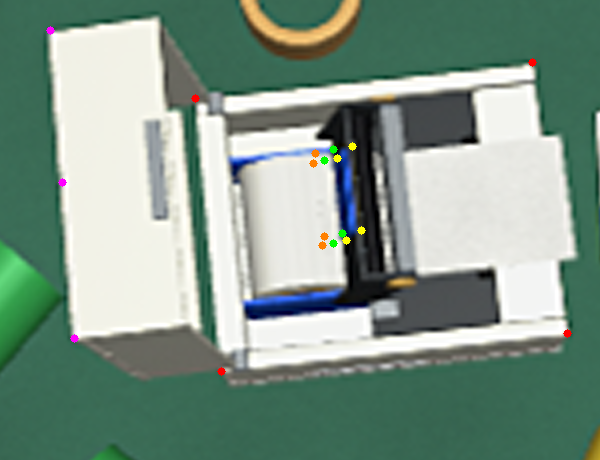

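Emit:
servo_tool([
  [1,[0.0,0.0,0.05],[0,0,0]],
  [1,[0.02,-0.03,0.085],[0,0,-6]],
  [1,[0.04,-0.06,0.12],[0,0,-12]],
  [1,[0.06,-0.1,0.14],[0,0,-18]],
  [1,[0.08,-0.14,0.16],[0,0,-24]],
], newtons=10)

```text
clock: 0.6
tool_pos: [0.2824, 0.5029, 0.3997]
tcp_rot: [1.116, 2.936, 0.001]
contact_force: [0.3, -1.1, 0.8]
gripper_width: 0.567
```

Emit:
servo_tool([
  [1,[0.02,-0.038,0.01],[0,0,-5]],
  [1,[0.041,-0.077,0.02],[0,0,-10]],
  [1,[0.062,-0.116,0.02],[0,0,-15]],
  [1,[0.083,-0.155,0.02],[0,0,-20]],
  [1,[0.104,-0.194,0.02],[0,0,-25]],
])

```text
clock: 1.1
tool_pos: [0.3862, 0.3083, 0.4185]
tcp_rot: [1.725, 2.626, -0.0]
contact_force: [1.1, 0.3, -0.6]
gripper_width: 0.117
```

Emit:
servo_tool([
  [1,[0.024,-0.045,0.0],[0,0,-5]],
  [1,[0.048,-0.09,0.0],[0,0,-10]],
  [1,[0.073,-0.136,0.0],[0,0,-15]],
  [1,[0.097,-0.18,0.0],[0,0,-19]],
  [1,[0.121,-0.226,0.0],[0,0,-22.4]],
])

```text
clock: 1.6
tool_pos: [0.5043, 0.0877, 0.4184]
tcp_rot: [-2.201, -2.241, 0.0]
contact_force: [0.6, 0.3, 0.5]
gripper_width: 0.006
```

Emit:
servo_tool([
  [1,[0.026,-0.046,0.0],[0,0,0]],
  [1,[0.027,-0.048,-0.04],[0,0,0]],
  [1,[0.027,-0.048,-0.08],[0,0,0]],
  [1,[0.027,-0.048,-0.12],[0,0,0]],
  [1,[0.027,-0.048,-0.15],[0,0,0]],
])

```text
clock: 2.1
tool_pos: [0.5295, 0.0412, 0.2652]
tcp_rot: [-2.197, -2.242, 0.004]
contact_force: [-0.5, 0.6, -1.0]
gripper_width: 0.009
```

```bash
python3 - <<'E'
from station import monitor, imaging
from h import *
s=monitor.state(); print(s["clock"],s["tool_pos"],s["tcp_rot"])
d=imaging.snapshot("scene"); crop(d,195,95,385,285,3,"pics/c_scene1.png")
d=imaging.snapshot("wrist"); cv2.imwrite("pics/w1.png",d["frame"][:,:,::-1])
E
```

```text
2.1 [0.52953146 0.04124709 0.26524632] [-2.19728225 -2.24168479  0.00421406]
```

View pics/c_scene1.png

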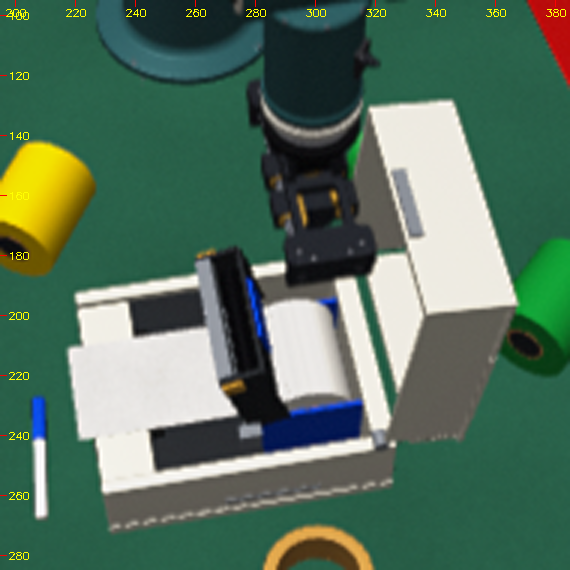

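View pics/w1.png

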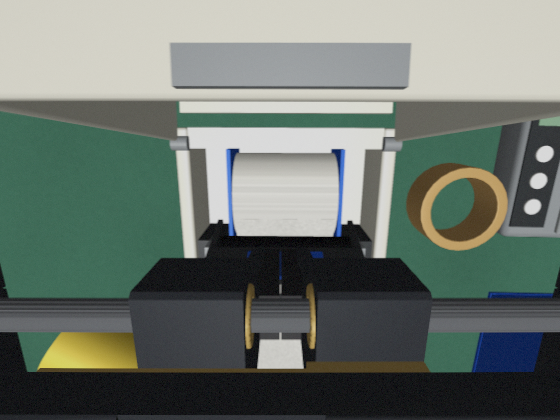

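Emit:
servo_tool([
  [1,[0.001,-0.0,-0.035],[0,0,0]],
  [1,[0.001,0.0,-0.07],[0,0,0]],
  [1,[0.001,-0.0,-0.102],[0,0,0]],
  [1,[0.001,-0.01,-0.102],[0,0,0]],
  [1,[0.001,-0.015,-0.102],[0,0,0]],
])

```text
clock: 2.7
tool_pos: [0.5327, 0.026, 0.1682]
tcp_rot: [2.197, 2.244, 0.0]
contact_force: [-0.3, 0.9, 0.2]
gripper_width: 0.007
```

```bash
python3 - <<'E' | tail -16
from m0 import *
for th in np.arange(1.3,-0.06,-.1): 
    p=car(.068,.0455,th)+[0,.009,0]; print(round(th,2),np.round(p,4))
E
```

```text
lip bottom far (array([0.63794592, 0.11657609, 0.30054347]), np.float64(0.003458417311135178))
pad top end far? (array([5.67723767e-01, 4.88081509e-05, 1.62228363e-01]), np.float64(0.005389439518714201)) near (array([ 0.49512359, -0.00633991,  0.17430443]), np.float64(0.003677759029252667))
1.3 [0.5332 0.0103 0.1657]
1.2 [0.5333 0.0025 0.1679]
1.1 [ 0.5334 -0.0056  0.1692]
1.0 [ 0.5336 -0.0138  0.1698]
0.9 [ 0.5337 -0.0219  0.1695]
0.8 [ 0.5339 -0.03    0.1685]
0.7 [ 0.534  -0.038   0.1666]
0.6 [ 0.5341 -0.0457  0.1639]
0.5 [ 0.5343 -0.0532  0.1605]
0.4 [ 0.5344 -0.0602  0.1564]
0.3 [ 0.5345 -0.0668  0.1516]
0.2 [ 0.5346 -0.0729  0.1461]
0.1 [ 0.5347 -0.0784  0.1401]
-0.0 [ 0.5348 -0.0833  0.1335]
```

Emit:
servo_tool([
  [1,[0.0,-0.01,0.0],[0,0,0]],
  [1,[0.0,-0.018,0.0],[0,0,0]],
  [1,[0.0,-0.025,0.0],[0,0,0]],
  [1,[0.0,-0.032,0.0],[0,0,0]],
  [1,[0,-0.038,0.0],[0,0,0]],
])

```text
clock: 3.2
tool_pos: [0.5343, -0.0118, 0.17]
tcp_rot: [2.196, 2.241, 0.007]
contact_force: [0.5, 3.6, 7.1]
gripper_width: 0.005
```

Emit:
servo_tool([
  [1,[0.0,-0.007,0.002],[0,0,0]],
  [1,[0.0,-0.014,0.002],[0,0,0]],
  [1,[0.0,-0.022,0.001],[0,0,0]],
  [1,[0.0,-0.03,-0.001],[0,0,0]],
  [1,[0,-0.038,-0.004],[0,0,0]],
])

```text
clock: 3.7
tool_pos: [0.5322, -0.0501, 0.1627]
tcp_rot: [2.198, 2.244, 0.0]
contact_force: [1.7, 1.3, 1.6]
gripper_width: 0.004
```

Emit:
servo_tool([
  [1,[0.001,-0.007,-0.0035],[0,0,0]],
  [1,[0.001,-0.014,-0.008],[0,0,0]],
  [1,[0.001,-0.02,-0.013],[0,0,0]],
  [1,[0.001,-0.026,-0.0185],[0,0,0]],
  [1,[0.001,-0.03,-0.023],[0,0,0]],
])

```text
clock: 4.2
tool_pos: [0.5326, -0.0798, 0.1388]
tcp_rot: [-2.198, -2.244, 0.001]
contact_force: [-0.1, 1.3, 0.7]
gripper_width: 0.008
```

```bash
python3 - <<'E'
from station import monitor, imaging
from h import *
s=monitor.state(); print(s["clock"],s["tool_pos"],s["contact_force"])
d=imaging.snapshot("scene"); crop(d,195,95,385,285,3,"pics/c_scene2.png")
E
```

```text
4.2 [ 0.53258655 -0.07978898  0.13877389] [-0.13373316  1.30871122  0.74740057]
```

View pics/c_scene2.png

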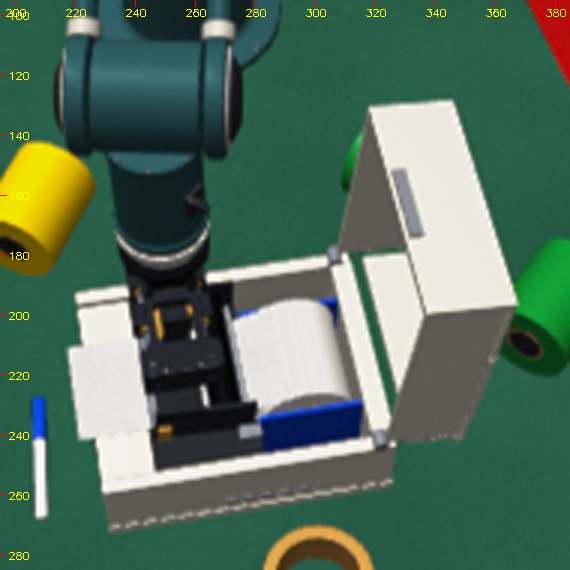

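Emit:
servo_tool([
  [1,[0.0,-0.003,-0.003],[0,0,0]],
  [1,[0.0,-0.006,-0.005],[0,0,0]],
  [1,[0.0,-0.008,-0.006],[0,0,0]],
])

```text
clock: 4.55
tool_pos: [0.5328, -0.0867, 0.1338]
tcp_rot: [-2.198, -2.243, -0.001]
contact_force: [-2.0, 5.6, 6.7]
gripper_width: 0.005
```

Emit:
servo_tool([
  [1,[0.0,-0.001,-0.002],[0,0,0]],
  [1,[0.0,-0.001,-0.003],[0,0,0]],
  [1,[0.0,-0.001,-0.003],[0,0,0]],
])

```text
clock: 4.85
tool_pos: [0.533, -0.0869, 0.1336]
tcp_rot: [-2.197, -2.243, -0.002]
contact_force: [-7.4, 6.7, 16.7]
gripper_width: 0.006
```

Emit:
servo_tool([
  [1,[0.0,0.0,0.03],[0,0,0]],
  [1,[0.0,0.0,0.07],[0,0,0]],
  [1,[0.0,0.0,0.11],[0,0,0]],
  [1,[0.0,-0.0,0.15],[0,0,0]],
  [1,[0.0,-0.0,0.19],[0,0,0]],
])

```text
clock: 5.35
tool_pos: [0.5326, -0.0884, 0.3223]
tcp_rot: [2.198, 2.244, -0.001]
contact_force: [0.9, 0.2, 0.3]
gripper_width: 0.009
```

Emit:
servo_tool([
  [1,[0.0,0.0,0.04],[0,0,0]],
  [1,[0.0,0.03,0.08],[0,0,0]],
  [1,[0.0,0.07,0.1],[0,0,0]],
  [1,[0.0,0.11,0.11],[0,0,0]],
  [1,[0.0,0.15,0.11],[0,0,0]],
])

```text
clock: 5.85
tool_pos: [0.5336, 0.0628, 0.4335]
tcp_rot: [2.196, 2.241, 0.005]
contact_force: [-0.0, -0.2, -1.0]
gripper_width: 0.006
```

```bash
python3 - <<'E'
from station import monitor, imaging
from h import *
s=monitor.state(); print(s["clock"],s["tool_pos"],s["contact_force"])
d=imaging.snapshot("scene"); pickle.dump(d,open("scene3.pkl","wb")); crop(d,195,95,385,285,3,"pics/c_scene3.png")
d=imaging.snapshot("top"); pickle.dump(d,open("top3.pkl","wb")); crop(d,185,140,365,270,4,"pics/c_top3.png")
E
```

```text
5.85 [0.53358351 0.0628308  0.43353732] [-0.00998536 -0.22387383 -1.03287666]
```

View pics/c_scene3.png

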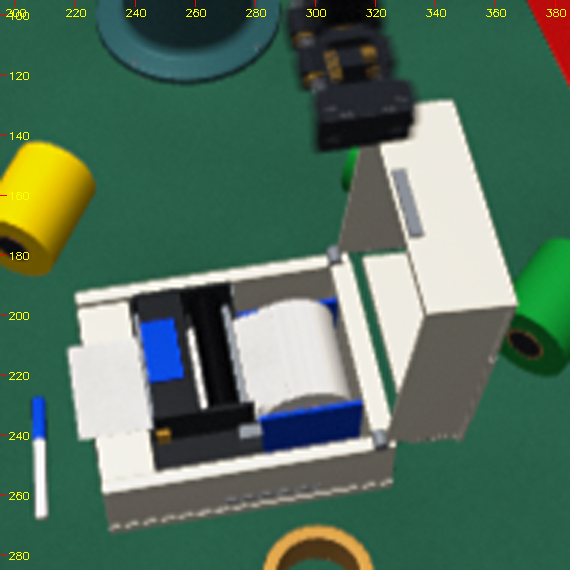

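View pics/c_top3.png

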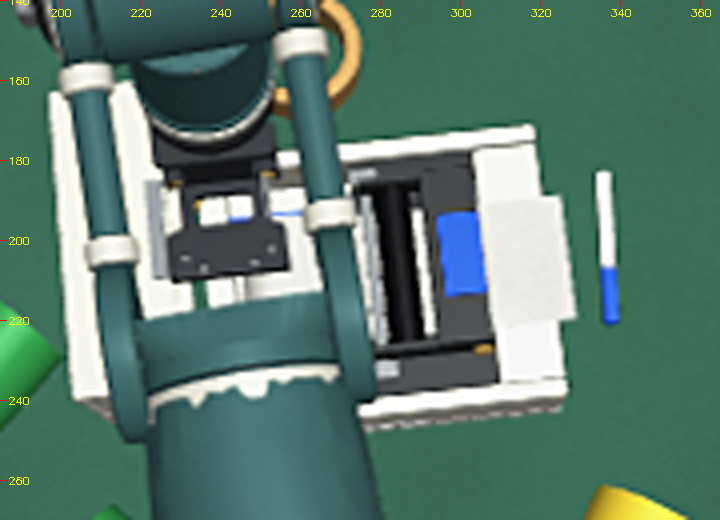

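```bash
python3 - <<'E' | tail -32
from m0 import *
def blue(d,x0,y0,x1,y1):
    h=cv2.cvtColor(d["frame"][y0:y1,x0:x1],cv2.COLOR_RGB2HSV)
    m=cv2.inRange(h,(105,120,100),(130,255,255)); n,l,st,c=cv2.connectedComponentsWithStats(m); i=1+np.argmax(st[1:,4]); return c[i]+[x0,y0],st[i,4]
a,na=blue(load("scene3"),235,195,260,228); b,nb=blue(load("top3"),285,180,312,220)
print("pad",a,na,b,nb,tri(load("scene3"),a,load("top3"),b),"expect",car(.068,.0455,0))
print("cover TCP path: d=30")
for th in [1.66,1.6,1.57,1.5,1.4,1.3,1.2,1.1,1.0,.9,.8,.7,.6,.5,.4,.3,.2,.1,.05,0]:
    p=cov(.185,.08,th)+[0,.009,0]; e=cov(.215,.08,th);print(th,np.round(p,4),"edge",np.round(e[1:],4))
E
```

```text
front near [ 0.42672259 -0.16352733  0.085     ] [ 0.43193737 -0.16771396  0.085     ]
front far [ 0.64322863 -0.16110321  0.085     ] [ 0.64158438 -0.16507122  0.085     ]
rear far [0.63758623 0.10646387 0.085     ]
edge near (array([0.42025395, 0.18820625, 0.29486749]), np.float64(0.003915632515011616)) far (array([0.63640158, 0.19176391, 0.29362855]), np.float64(0.0025759036579235195))
lip bottom near (array([0.42111016, 0.10831622, 0.30079674]), np.float64(0.014168841357753044))
lip bottom far (array([0.63794592, 0.11657609, 0.30054347]), np.float64(0.003458417311135178))
pad top end far? (array([5.67723767e-01, 4.88081509e-05, 1.62228363e-01]), np.float64(0.005389439518714201)) near (array([ 0.49512359, -0.00633991,  0.17430443]), np.float64(0.003677759029252667))
pad [248.31428571 211.25714286] 245 [299.79090909 203.05      ] 220 (array([ 0.53283854, -0.0915518 ,  0.13477273]), np.float64(0.00042428000486771086)) expect [ 0.5347995 -0.0922904  0.1335   ]
cover TCP path: d=30
1.66 [0.5299 0.1958 0.2651] edge [0.1895 0.295 ]
1.6 [0.5301 0.185  0.2706] edge [0.1769 0.3006]
1.57 [0
[... 198 characters left out ...]
0.1072 0.2894] edge [0.0873 0.3174]
1.1 [0.5318 0.0871 0.2892] edge [0.0645 0.3159]
1.0 [0.5322 0.067  0.2869] edge [0.0418 0.3121]
0.9 [0.5325 0.0474 0.2826] edge [0.0197 0.3061]
0.8 [0.5329 0.0282 0.2764] edge [-0.0017  0.298 ]
0.7 [0.5332 0.0097 0.2684] edge [-0.0222  0.2877]
0.6 [ 0.5335 -0.0078  0.2585] edge [-0.0416  0.2754]
0.5 [ 0.5338 -0.0243  0.2469] edge [-0.0596  0.2613]
0.4 [ 0.534  -0.0395  0.2337] edge [-0.0762  0.2454]
0.3 [ 0.5343 -0.0534  0.2191] edge [-0.091  0.228]
0.2 [ 0.5345 -0.0657  0.2032] edge [-0.1041  0.2091]
0.1 [ 0.5347 -0.0764  0.1861] edge [-0.1152  0.1891]
0.05 [ 0.5348 -0.0811  0.1771] edge [-0.12    0.1786]
0 [ 0.5348 -0.0853  0.168 ] edge [-0.1243  0.168 ]
```

Emit:
servo_tool([
  [1,[-0.001,0.04,0.0],[0,0,0]],
  [1,[-0.002,0.08,0.0],[0,0,0]],
  [1,[-0.003,0.12,0.0],[0,0,0]],
  [1,[-0.003,0.155,0.0],[0,0,0]],
  [1,[-0.003,0.185,0.0],[0,0,0]],
])

```text
clock: 6.45
tool_pos: [0.5299, 0.2476, 0.4301]
tcp_rot: [2.197, 2.245, -0.001]
contact_force: [-0.5, -0.6, -0.5]
gripper_width: 0.009
```

Emit:
servo_tool([
  [1,[0,0,-0.03],[0,0,0]],
  [1,[0,0,-0.07],[0,0,0]],
  [1,[0,0,-0.11],[0,0,0]],
  [1,[0,0,-0.12],[0,0,0]],
])

```text
clock: 6.85
tool_pos: [0.5274, 0.2448, 0.3045]
tcp_rot: [-2.196, -2.242, 0.015]
contact_force: [-0.7, -0.4, 0.1]
gripper_width: 0.004
```

```bash
python3 - <<'E'
from station import monitor, imaging
from h import *
s=monitor.state(); print(s["clock"],s["tool_pos"],s["contact_force"])
d=imaging.snapshot("scene"); crop(d,195,55,425,285,3,"pics/c_scene4.png")
E
```

```text
6.85 [0.52744463 0.24483599 0.30454717] [-0.68191733 -0.4113472   0.06307792]
```

View pics/c_scene4.png

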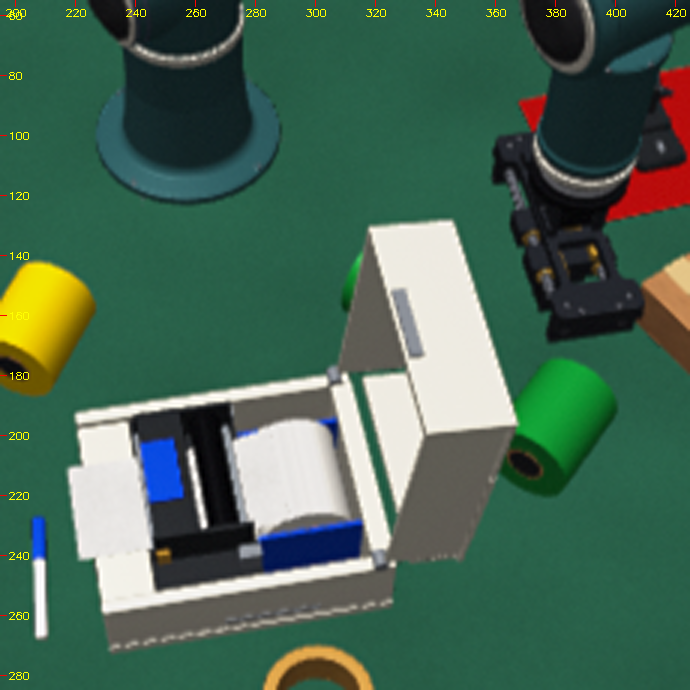

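Emit:
servo_tool([
  [1,[0.003,0.0,-0.025],[0,0,0]],
  [1,[0.003,-0.01,-0.036],[0,0,0]],
  [1,[0.003,-0.022,-0.036],[0,0,0]],
  [1,[0.003,-0.034,-0.036],[0,0,0]],
  [1,[0.003,-0.042,-0.036],[0,0,0]],
])

```text
clock: 7.4
tool_pos: [0.5338, 0.2033, 0.2767]
tcp_rot: [2.198, 2.242, 0.004]
contact_force: [0.3, -0.1, 0.2]
gripper_width: 0.005
```

Emit:
servo_tool([
  [1,[0.0,-0.006,-0.004],[0,0,0]],
  [1,[0.0,-0.013,-0.004],[0,0,0]],
  [1,[0.0,-0.022,-0.002],[0,0,0]],
  [1,[0.0,-0.032,0.0],[0,0,0]],
  [1,[0,-0.043,0.002],[0,0,0]],
])

```text
clock: 7.9
tool_pos: [0.5348, 0.1638, 0.2805]
tcp_rot: [2.198, 2.244, 0.014]
contact_force: [-0.1, 7.1, 6.2]
gripper_width: 0.009
```

Emit:
servo_tool([
  [1,[0.0,-0.012,0.004],[0,0,0]],
  [1,[0.0,-0.024,0.007],[0,0,0]],
  [1,[0.0,-0.036,0.0085],[0,0,0]],
  [1,[0.0,-0.048,0.0095],[0,0,0]],
  [1,[0,-0.06,0.01],[0,0,0]],
])

```text
clock: 8.4
tool_pos: [0.5354, 0.1023, 0.2899]
tcp_rot: [2.196, 2.242, 0.012]
contact_force: [3.7, 4.8, 1.4]
gripper_width: 0.005
```

Emit:
servo_tool([
  [1,[-0.001,-0.012,0.0],[0,0,0]],
  [1,[-0.001,-0.024,-0.001],[0,0,0]],
  [1,[-0.001,-0.036,-0.003],[0,0,0]],
  [1,[-0.001,-0.048,-0.005],[0,0,0]],
  [1,[-0.001,-0.058,-0.008],[0,0,0]],
])

```text
clock: 8.9
tool_pos: [0.5325, 0.0426, 0.2795]
tcp_rot: [2.197, 2.243, 0.002]
contact_force: [2.6, 1.3, 5.1]
gripper_width: 0.005
```

Emit:
servo_tool([
  [1,[0.0,-0.01,-0.0035],[0,0,0]],
  [1,[0.0,-0.021,-0.008],[0,0,0]],
  [1,[0.0,-0.031,-0.0125],[0,0,0]],
  [1,[0.0,-0.041,-0.0175],[0,0,0]],
  [1,[0.0,-0.05,-0.0225],[0,0,0]],
])

```text
clock: 9.4
tool_pos: [0.5317, -0.0072, 0.2555]
tcp_rot: [-2.198, -2.244, 0.001]
contact_force: [2.3, 2.2, 2.3]
gripper_width: 0.001
```

Emit:
servo_tool([
  [1,[0.001,-0.009,-0.006],[0,0,0]],
  [1,[0.001,-0.018,-0.0125],[0,0,0]],
  [1,[0.001,-0.027,-0.0195],[0,0,0]],
  [1,[0.001,-0.035,-0.0275],[0,0,0]],
  [1,[0.001,-0.043,-0.036],[0,0,0]],
])

```text
clock: 9.9
tool_pos: [0.5324, -0.0498, 0.219]
tcp_rot: [-2.197, -2.244, 0.001]
contact_force: [0.2, 2.7, 2.1]
gripper_width: 0.004
```

```bash
python3 - <<'E'
from station import monitor, imaging
from h import *
s=monitor.state(); print(s["clock"],s["tool_pos"],s["contact_force"])
d=imaging.snapshot("scene"); crop(d,195,55,425,285,3,"pics/c_scene5.png")
E
```

```text
9.9 [ 0.53242829 -0.04981439  0.21903326] [0.16437039 2.65528788 2.07144401]
```

View pics/c_scene5.png

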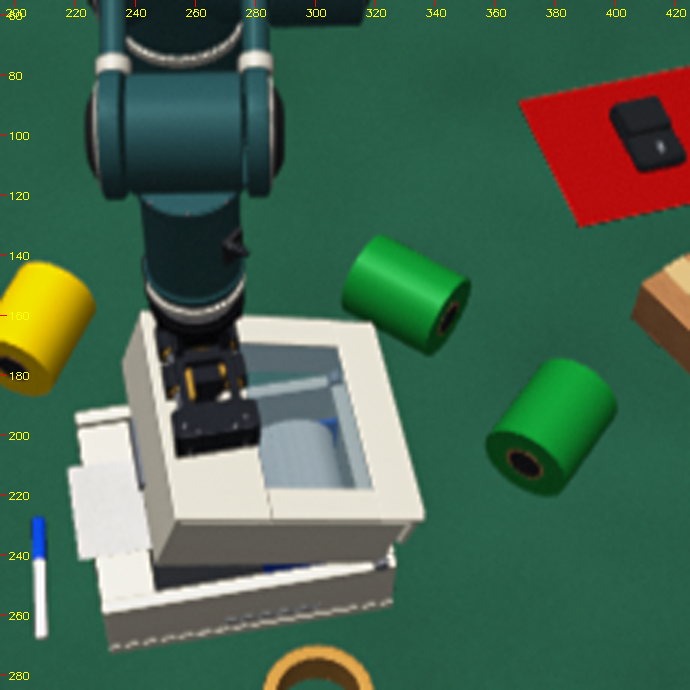

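Emit:
servo_tool([
  [1,[0.0,-0.006,-0.006],[0,0,0]],
  [1,[0.0,-0.012,-0.013],[0,0,0]],
  [1,[0.0,-0.017,-0.02],[0,0,0]],
  [1,[0.0,-0.021,-0.026],[0,0,0]],
  [1,[0.0,-0.024,-0.031],[0,0,0]],
])

```text
clock: 10.45
tool_pos: [0.533, -0.0736, 0.1886]
tcp_rot: [-2.198, -2.244, 0.0]
contact_force: [1.9, 2.2, 2.2]
gripper_width: 0.005
```

Emit:
servo_tool([
  [1,[0.001,-0.003,-0.004],[0,0,0]],
  [1,[0.001,-0.005,-0.008],[0,0,0]],
  [1,[0.001,-0.007,-0.011],[0,0,0]],
  [1,[0.001,-0.009,-0.014],[0,0,0]],
  [1,[0.001,-0.009,-0.016],[0,0,0]],
])

```text
clock: 10.95
tool_pos: [0.5341, -0.0831, 0.1732]
tcp_rot: [2.197, 2.244, -0.001]
contact_force: [0.2, -1.4, 2.2]
gripper_width: 0.004
```

Emit:
servo_tool([
  [1,[0.0,-0.002,-0.002],[0,0,0]],
  [1,[0.0,-0.003,-0.004],[0,0,0]],
  [1,[0.0,-0.003,-0.006],[0,0,0]],
  [1,[0.0,-0.003,-0.007],[0,0,0]],
])

```text
clock: 11.35
tool_pos: [0.5343, -0.0856, 0.1683]
tcp_rot: [2.197, 2.244, -0.0]
contact_force: [-6.1, 0.4, 16.7]
gripper_width: 0.006
```

Emit:
servo_tool([
  [1,[0.0,0.0,-0.001],[0,0,0]],
  [1,[0.0,0.0,-0.001],[0,0,0]],
])

```text
clock: 11.55
tool_pos: [0.5343, -0.0857, 0.1682]
tcp_rot: [2.197, 2.244, 0.0]
contact_force: [-6.9, 0.7, 16.5]
gripper_width: 0.007
```

Emit:
servo_tool([
  [1,[0.0,0.0,0.02],[0,0,0]],
  [1,[0.0,0.0,0.06],[0,0,0]],
  [1,[0.0,0.0,0.1],[0,0,0]],
  [1,[0.0,0.0,0.14],[0,0,0]],
  [1,[-0.03,0.0,0.18],[0,0,0]],
])

```text
clock: 12.05
tool_pos: [0.5053, -0.0854, 0.346]
tcp_rot: [2.197, 2.245, 0.0]
contact_force: [0.4, 0.3, -0.1]
gripper_width: 0.005
```

Emit:
servo_tool([
  [1,[-0.02,0.03,0.02],[0,0,0]],
  [1,[-0.04,0.06,0.04],[0,0,0]],
  [1,[-0.05,0.1,0.05],[0,0,0]],
  [1,[-0.05,0.14,0.05],[0,0,0]],
  [1,[-0.05,0.18,0.05],[0,0,0]],
])

```text
clock: 12.55
tool_pos: [0.4537, 0.0959, 0.396]
tcp_rot: [2.198, 2.243, 0.003]
contact_force: [0.4, 0.5, 0.1]
gripper_width: 0.001
```

Emit:
servo_tool([
  [1,[0,0.04,0.0],[0,0,0]],
  [1,[0,0.08,0.0],[0,0,0]],
  [1,[0,0.12,0.0],[0,0,0]],
  [1,[0,0.16,0.0],[0,0,0]],
  [1,[0,0.18,0.0],[0,0,0]],
])

```text
clock: 13.05
tool_pos: [0.4534, 0.2775, 0.3944]
tcp_rot: [-2.195, -2.247, 0.001]
contact_force: [-0.9, -0.8, -0.1]
gripper_width: 0.009
```

```bash
python3 - <<'E'
from station import monitor, imaging
from h import *
s=monitor.state(); print(s["clock"],s["tool_pos"],s["contact_force"])
d=imaging.snapshot("scene"); pickle.dump(d,open("scene6.pkl","wb"));cv2.imwrite("pics/scene6.png",d["frame"][:,:,::-1]); crop(d,195,130,385,285,4,"pics/c_scene6.png")
d=imaging.snapshot("top"); pickle.dump(d,open("top6.pkl","wb")); cv2.imwrite("pics/top6.png",d["frame"][:,:,::-1]);crop(d,185,140,365,270,4,"pics/c_top6.png")
E
```

```text
13.05 [0.4534374  0.27751169 0.39438662] [-0.8665114  -0.8373527  -0.14003055]
```

View pics/c_scene6.png

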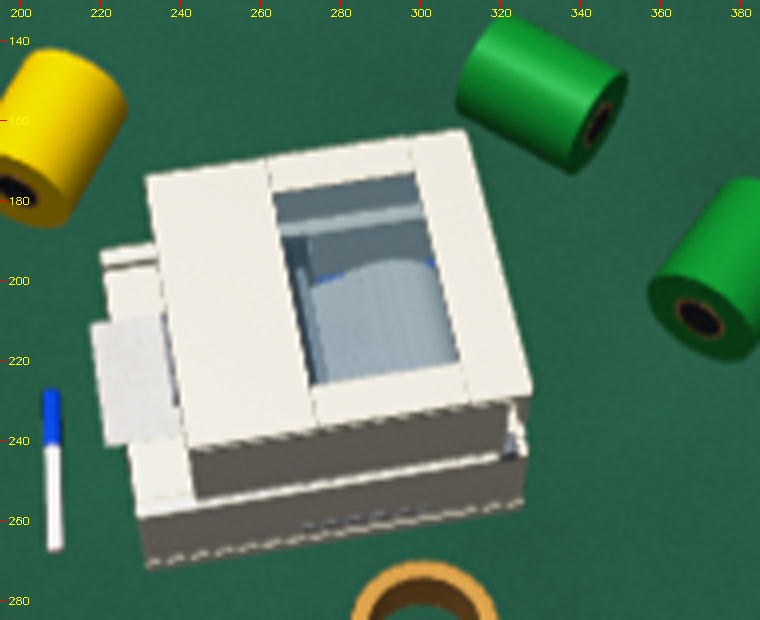

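View pics/c_top6.png

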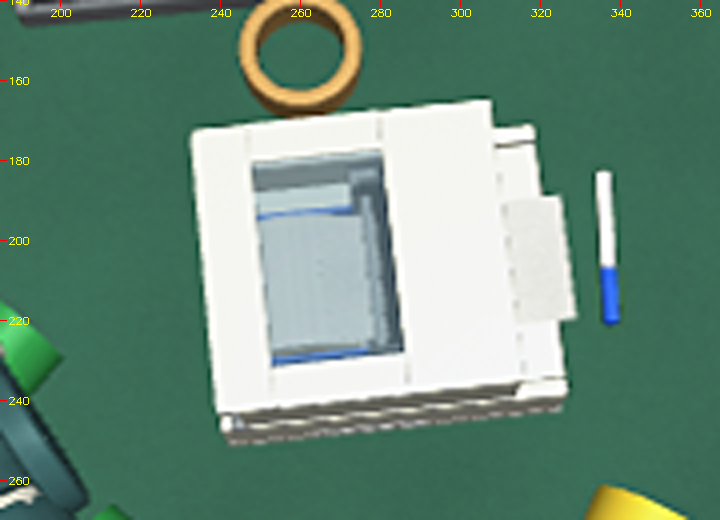

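View pics/scene6.png

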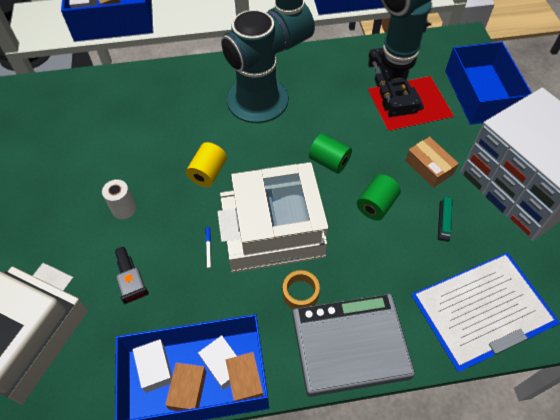

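```bash
python3 - <<'E' | tail -4
from m0 import *
a=load("scene6");b=load("top6")
print("front far",tri(a,(195+191/4,130+449/4),b,(185+491/4,140+100/4)),cov(.215,.08,0,-.109))
print("rear far",tri(a,(195+531/4,130+392/4),b,(185+192/4,140+131/4)))
for n in("scene","top"):
    d=cv2.absdiff(load(n+"0")["frame"],load(n+"6")["frame"]).max(2)>60
    c=[tuple(s[:4]) for s in cv2.connectedComponentsWithStats(cv2.morphologyEx(d.astype(np.uint8),cv2.MORPH_OPEN,np.ones((3,3))))[2][1:] if s[4]>15]; print(n,[tuple(map(int,x)) for x in c])
from station import monitor,order
print(order.sign_off(), monitor.state()["clock"])
E
```

```text
scene [(248, 0, 28, 12), (282, 0, 32, 24), (386, 0, 46, 20), (453, 0, 64, 67), (279, 9, 5, 4), (424, 20, 7, 8), (275, 23, 40, 28), (402, 29, 22, 14), (509, 33, 7, 4), (221, 38, 11, 25), (490, 39, 31, 32), (247, 45, 13, 7), (369, 54, 9, 12), (377, 54, 38, 28), (379, 81, 32, 36), (231, 128, 137, 127), (317, 230, 6, 8)]
top [(117, 154, 25, 14), (143, 160, 16, 23), (197, 160, 38, 80), (233, 165, 75, 24), (246, 177, 68, 69), (150, 188, 13, 10), (242, 194, 9, 33), (120, 201, 9, 13), (151, 212, 12, 13), (105, 217, 13, 10), (136, 217, 6, 4), (173, 222, 14, 17), (141, 226, 19, 6), (160, 232, 7, 10), (177, 248, 4, 5), (127, 253, 13, 10), (158, 264, 29, 20), (133, 272, 4, 5), (200, 273, 25, 30), (8, 326, 45, 70), (66, 330, 4, 9), (0, 332, 5, 15), (80, 349, 81, 71), (282, 354, 6, 3), (198, 377, 8, 6), (214, 376, 36, 20), (264, 376, 16, 18), (321, 379, 4, 6), (213, 388, 7, 4), (229, 393, 54, 27), (215, 407, 10, 9), (294, 411, 14, 9), (313, 413, 10, 7)]
the job is handed in; nothing more can be done
the job is handed in; nothing more can be done
```

```bash
python3 - <<'E' | tail -2
from m0 import *
a=load("scene6");b=load("top6")
print("front far",tri(a,(195+191/4,130+449/4),b,(185+491/4,140+100/4)),cov(.215,.08,0,-.109))
print("rear far",tri(a,(195+531/4,130+392/4),b,(185+192/4,140+131/4)))
E
```

```text
front far (array([ 0.64182898, -0.12178821,  0.16588397]), np.float64(0.008297452774312875)) [ 0.64434138 -0.12238322  0.168     ]
rear far (array([0.63781674, 0.10332637, 0.1680152 ]), np.float64(0.003123519932329233))
```

The job is done and handed in at about 13 s on the robot's clock. With the fingers shut, I pushed the carriage down home first. Then I swung the cover shut from behind and pressed it lightly closed.

**Carriage:** The fingertips stopped against it at z 0.1336 m, where home is 0.1335 m. With the arm lifted clear, the two views put the pad at 0.1348 m, within 1.3 mm. I did this check before touching the cover.

**Cover:** The fingertips stopped at z 0.168 m, which is the shut height. Afterwards the two views gave 0.166 m for its front corner and 0.168 m for its rear corner. The two rays for the front corner missed each other by 8 mm, so that figure is weak. I read these corner heights only after handing in.

**Forces:** The largest push I read was about 20 N, at the two end stops. I only read the force at the end of each move.

**Label roll and bench:** The label roll shows in its well through the cover window. By eye, the marker, tape, carton, spare roll, scanner, stapler and the green and yellow rolls have not moved in the overview picture. My before/after picture comparison could not settle this in the top view, because the arm itself had moved across the picture. In that view it still flagged patches near the carton and green rolls, which I did not follow up.

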